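# Line up a coupling flange with its pin and press it home

### The job

With a fingertip, push round the coupling flange on top of the blue gearmotor until the notch in its rim stands over the brass pin on the orange block, then press the hub down until the flange is fully home on the pin, and move the hand clear. Do not lift the flange, and leave the bearing, the jar and the pinion where they stand.

Things in the scene. Friction and masses are not known exactly. Their poses are not given: they have to be found in the camera images.
- hub_top (a point): Top centre of the flange's hub, on the vertical axis about which the flange turns. The flange is an aluminium disc 140 mm across and 14 mm thick, with a round steel hub 36 mm across in the middle; the hub's top is 30 mm above the disc's upper face. Pressing straight down here seats the flange. Disc, hub and jaws turn and sink as one piece; at the start the hub's top is 168 mm above the bench
- notch (a point): Middle of the notch in the flange's rim, at the height of the disc's upper face, 67 mm from the axis. The notch is open to the outside, 18 mm wide with straight walls, 14 mm deep inwards from the rim, and goes through the disc. An orange line painted on the disc points from the hub to the notch
- pin_top (a point): Top of the fixed upright brass pin, 14 mm in diameter with a round top, 67 mm from the flange's axis. It stands up 11 mm from the gearmotor's face; at the start its top is 1 mm below the underside of the disc, which partly hides it. The orange block that carries it sticks out past the disc's rim, so it shows where the pin is
- jaw_a (a point): Middle of the top of one of three equal dark jaws that stand up on the disc, good to push against with the side of a fingertip. Each jaw is a block 30 mm long along the radius (30 to 60 mm from the axis), 18 mm wide across it and 24 mm high above the disc's upper face; this point is 45 mm from the axis. Jaw a is opposite the notch (180 degrees from it)
- jaw_b (a point): The same point of the second jaw, 60 degrees clockwise (seen from above) from the notch
- jaw_c (a point): The same point of the third jaw, 60 degrees anticlockwise (seen from above) from the notch
- turn (a joint): Angle of the flange about its axis, rad, growing anticlockwise seen from above. At 0 (and at each full turn, plus or minus 6.283) the notch is over the pin. It turns freely either way, any number of turns, with a dry friction of 0.18 N m, and stays where it is left
- depth (a joint): How far the flange has been pressed down, m: 0 at the start, 0.012 when fully home on the gearmotor's face; negative if lifted. It is stiff on its shaft (dry friction 13 N, against its weight of 5 to 9 N), stays where it is left, and goes down only when the notch is over the pin, with 2 mm to spare on each side; the pin's round top guides it in
- gearmotor: Blue gearmotor, bolted down, output face up, origin on the bench under the flange's axis. Its square housing is 160 mm wide, its face 112 mm above the bench; its x axis points from the pin through the flange's axis to the motor barrel, which lies 80 to 220 mm along +x and is at most 138 mm high
- bearing: Loose ball bearing ring lying flat, 62 mm across and 16 mm high, origin at its underside. A bystander
- grease_jar: Loose white jar with a red cap, 60 mm across and 75 mm high, origin at its underside. A bystander
- pinion: Loose dark steel pinion blank, 60 mm across and 45 mm high, origin at its underside. A bystander

How it is judged:
On the way, in this order (a step that is already met when the one before it is completed fails the run):
1. the notch is turned over the pin (horizontal distance between notch and pin_top below 0.006 m), for 0.1 s.
2. the flange is pressed fully home on the pin (value of joint depth above 0.0105 m and horizontal distance between notch and pin_top below 0.0045 m), for 0.2 s.
At the end, for the whole second after the job is handed in: The flange is within 1.5 mm of fully home (12 mm down), its notch within 4.5 mm of the pin in plan, at rest, and the bearing, the jar and the pinion are within 20 mm of where they stood (all of step 2 and linear speed of turn below 0.01 m/s and distance of each of bearing, grease_jar, pinion from where it was at the start of the episode below 0.02 m); the robot touches nothing.
It fails at once if the flange is lifted by more than 4 mm (value of joint depth below -0.004 m).
It fails at once if the bearing, the jar or the pinion is moved by more than 20 mm (distance of any of bearing, grease_jar, pinion from where it was at the start of the episode above 0.02 m).
It also fails if it takes over 58 s, if anything falls off the work surface, if the arm or the gripper's body presses on something with over 40 N, if the wrist force passes 120 N, or if a joint passes its speed limit or range.

### The arm

A 6-joint arm with a two-finger parallel gripper is mounted at the origin on the work surface. World frame = base frame: x ahead of the robot, y to its left, z up, the work surface at z = 0. Lengths are in m, angles in rad, forces in N, time in s.
With the tool pointing down it reaches from about 0.375 to 0.975 m from the base axis. Payload 3.8 kg.
Tool frame: the origin (TCP) lies midway between the tips of the shut fingers; the grasp point (between the pads) lies 19 mm behind it; z points along the fingers, y is the line along which they close (so a half turn about z gives the same grasp; the last joint's range is limited). The gripper opens to 85 mm and grips with 20 to 120 N. Pads are 22 mm wide; open, the fingers measure 114 mm over their backs; the gripper's body (76 mm by 85 mm) begins 54 mm behind the grasp point. The pads swing forward as they close: fully open they stand 13 mm farther back than shut.
Start: joints at [1.168, 0.264, 1.604, -0, 1.274, -0.037], TCP at [0.241, 0.63, 0.231] pointing down, gripper open.
Joint ranges: [-2.63, 2.63], [-0.94, 2.18], [0.31, 2.57], [-1.31, 4.45], [0, 2.66], [-2.55, 2.55]. Speed limits (rad/s): [2.57, 2.57, 3.14, 3.14, 3.14, 3.14].

### API

Orientations are given as a unit quaternion [x, y, z, w].
In Python, from station import arm gives the robot as it stands.
- The arm moves only by the tool jog_arm, never from a script. Its argument "increments" is a list of rows, each a list of 7 numbers: the shift along the tool's x, y, z in mm, then the turn, a rotation vector about the tool's x, y, z in rad, then the opening, from -1 (shut) to 1 (fully open). In form: [[dx, dy, dz, ax, ay, az, gripper], ...]. A call has 1 to 20 rows; each row shifts and turns the commanded pose from where the row before left it, along the tool's axes as they then stand; what a row does not reach is not made up. A row lasts 1/10 s, in which the tool goes at most 50 mm and 8.59 degrees, less where a joint would pass 70% of its speed; a pose out of reach is approached as far as the arm can. A call with a gripper value outside its range is refused whole. The fingers move at their own pace and stop on an object; "squeeze" is the grip in N (left out, the last holds). Time passes only in rows, so rows that do not move let the fingers close. It gives the time, the measured TCP pose, the force, the opening and the grip force at its end, in the units of the state.
- arm.state(): the state, without advancing time (a new reading comes with each control period).
- arm.camera(name): name is "scene" or "top" or "wrist"; returns the picture (480x640x3 uint8, red, green, blue); there is no depth.
- arm.calibration(name): a dict with "fx", "fy", "cx", "cy" (pixels), "eye" and "rotation" of the camera in the world. Camera axes: x right, y down, z forward; pixel columns grow to the right and rows downward; lengths in m; the calibration is good to about 2 mm. A picture is of the moment at which its call begins: read the wrist's pose just before it. calibration takes no time and is no camera call; for the wrist camera it gives the pose at the moment of the call.
- arm.close_job(): hands the job in; it is judged then, once.
Trained networks look in the newest picture that a camera, given by its name, has taken for a name from the list of things; names that differ only in an ending like _2 or _b are one class to them, and where a whole thing is asked for, a point or a joint stands for the part that bears it (a point fixed in the world has none). Each returns a list of dicts, best first, with "p" (0 to 1); they miss things now and then, are a little off and sometimes report something else, mostly with a low value. They report only what shows in the picture. A call takes as long as a camera call.
- arm.trace(camera, name): "region" (480x640 bool, what is visible of it).
- arm.mark_of(camera, name): "position" ([x, y, z] in m, in world coordinates, good to about 4 mm: a listed point, or the origin of a listed thing).
The state is a dict: "time_s": time; "joint_positions": joint angles; "joint_velocities": joint speeds; "joint_torque": joint torques, N m; "ee_pos": TCP position; "eef_rot": TCP orientation; "wrist_force": force on the tool from outside, world axes, zero at the start; "torque": the same for the moment, N m; "gripper_width": finger opening in m; "grasp_force": force on a finger pad.
Only numpy, scipy, OpenCV 4.12 (cv2) and the standard library are available. Lean on these libraries where they do the work, as an engineer would, in place of code of your own. Each camera call takes 0.05 s, during which the arm holds its last target. There are 200 camera calls.

## Working session

There is one attempt and no reset: what is moved stays moved. The work goes in short steps, Python scripts to look and compute and a tool call to move; the robot and the scene stay as the last step left them, time stands still between calls to the robot, and variables do not carry over. Pictures are saved under pics/ and viewed, at most 10 in all, crops included, and the job is handed in when it is done.

Besides the shell and the picture viewer there is one more tool, called after "Request:" by a JSON object that holds its "op" and its "data", one argument or row to a line. jog_arm: Moves the arm, as the interface text tells. Its arguments: {"type":"object","properties":{"increments":{"type":"array"},"squeeze":{"type":"number"}},"required":["increments"]}

```bash
mkdir -p pics
python3 - <<'E'
from station import arm
import cv2
for c in ["scene","top"]:
    cv2.imwrite(f"pics/{c}0.png",arm.camera(c)[:,:,::-1])
    for n in ["hub_top","notch","pin_top","jaw_a","gearmotor","bearing","grease_jar","pinion"]:
        print(c,n,[(round(d["p"],2),[round(float(v),3) for v in d["position"]]) for d in arm.mark_of(c,n)][:4])
s=arm.state();print(s["time_s"],s["ee_pos"],s["eef_rot"])
E
```

```text
scene hub_top [(0.59, [0.535, 0.014, 0.168])]
scene notch [(0.71, [0.481, -0.025, 0.136])]
scene pin_top [(0.73, [0.471, 0.04, 0.123])]
scene jaw_a [(0.94, [0.495, 0.036, 0.165]), (0.89, [0.571, 0.04, 0.159]), (0.58, [0.543, -0.027, 0.166])]
scene gearmotor [(0.95, [0.538, 0.017, 0.0])]
scene bearing [(0.77, [0.577, -0.197, -0.001])]
scene grease_jar [(0.75, [0.53, 0.184, 0.001])]
scene pinion [(0.55, [0.572, 0.041, 0.158])]
top hub_top [(0.65, [0.538, 0.018, 0.167])]
top notch [(0.6, [0.487, -0.026, 0.141])]
top pin_top [(0.93, [0.471, 0.03, 0.122]), (0.62, [0.494, 0.032, 0.161]), (0.28, [0.572, -0.197, 0.0])]
top jaw_a [(0.78, [0.55, -0.028, 0.166]), (0.7, [0.57, 0.047, 0.164]), (0.7, [0.493, 0.03, 0.161])]
top gearmotor [(0.65, [0.539, 0.019, -0.001])]
top bearing [(0.57, [0.571, -0.198, -0.002])]
top grease_jar [(0.96, [0.526, 0.185, 0.004])]
top pinion [(0.78, [0.424, -0.154, -0.002])]
0.9 [0.2414368  0.63035233 0.23131349] [1.81870934e-01 9.83322410e-01 3.30439978e-05 5.89375006e-06]
```

View pics/scene0.png

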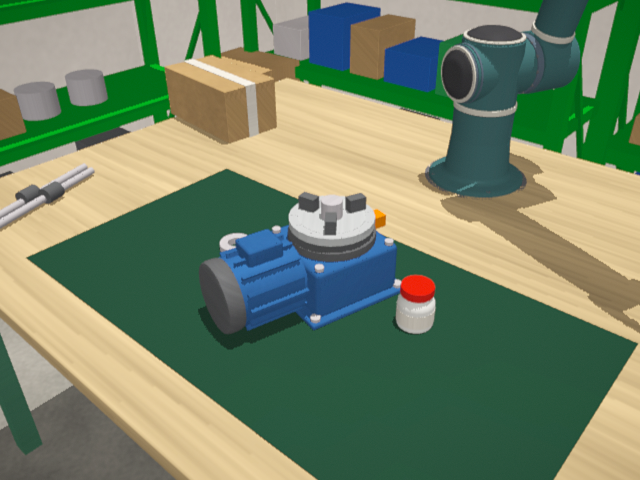

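View pics/top0.png

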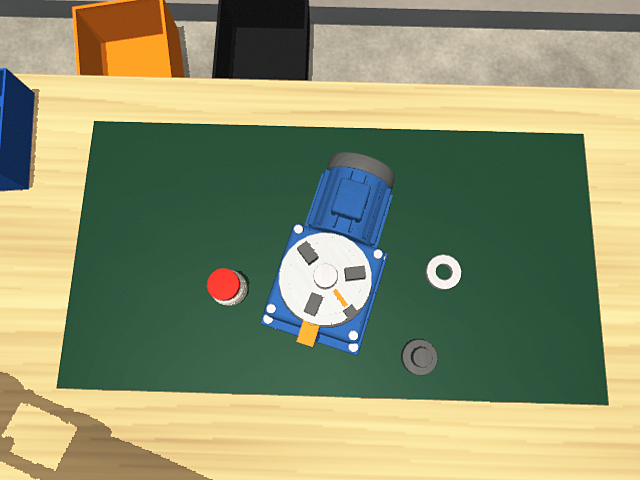

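The scene picture shows the gearmotor with the jar on its near side. In the top picture the hub is at about (325,275), the notch at (350,311) and the orange block at (308,333). The flange therefore needs about 55° clockwise. I'll push jaw b, the one at (313,303), from its anticlockwise side.

Request:
{"op": "jog_arm", "data": {
  "increments": [
    [0,0,-4,0,0,0.105,-1],
    [0,0,-4,0,0,0.105,-1],
    [0,0,-4,0,0,0.105,-1],
    [0,0,-4,0,0,0.105,-1],
    [0,0,-4,0,0,0.105,-1],
    [0,0,-4,0,0,0.105,-1],
    [0,0,-4,0,0,0.105,-1],
    [0,0,-4,0,0,0.105,-1]
  ]
}}

```text
time_s: 1.7
ee_pos: [0.2414, 0.6303, 0.2634]
eef_rot: [0.569, 0.822, -0.0, 0.0]
wrist_force: [-0.1, 1.3, 0.1]
gripper_width: 0.0
grasp_force: 0.0
```

Request:
{"op": "jog_arm", "data": {
  "increments": [
    [-40,0.7,0,0,0,0,-1],
    [-40,0.7,0,0,0,0,-1],
    [-40,0.7,0,0,0,0,-1],
    [-40,0.7,0,0,0,0,-1],
    [-40,0.7,0,0,0,0,-1],
    [-40,0.7,0,0,0,0,-1],
    [-40,0.7,0,0,0,0,-1],
    [-40,0.7,0,0,0,0,-1],
    [-40,0.7,0,0,0,0,-1],
    [-40,0.7,0,0,0,0,-1],
    [-40,0.7,0,0,0,0,-1],
    [-40,0.7,0,0,0,0,-1],
    [-40,0.7,0,0,0,0,-1],
    [-40,0.7,0,0,0,0,-1],
    [-40,0.7,0,0,0,0,-1],
    [-40,0.7,0,0,0,0,-1],
    [-40,0.7,0,0,0,0,-1],
    [0,0,0,0,0,0,-1],
    [0,0,0,0,0,0,-1]
  ]
}}

```text
time_s: 3.6
ee_pos: [0.4953, -0.0012, 0.2633]
eef_rot: [0.568, 0.823, 0.0, -0.0]
wrist_force: [0.3, 0.5, -0.4]
gripper_width: -0.0001
grasp_force: 0.0
```

```bash
cat > h.py <<'E'
from station import arm
import cv2, numpy as np
from scipy.spatial.transform import Rotation as R
def look(cams, pic=None):
    for c in cams:
        im=arm.camera(c)
        if pic: cv2.imwrite(f"pics/{pic}_{c}.png",im[:,:,::-1])
        for n in ["hub_top","notch","pin_top","jaw_a"]:
            print(c,n,[(round(d["p"],2),[round(float(v),4) for v in d["position"]]) for d in arm.mark_of(c,n)][:4])
def st():
    s=arm.state(); r=R.from_quat(s["eef_rot"]).as_matrix()
    print(round(s["time_s"],2),np.round(s["ee_pos"],4),"yaw_y",np.degrees(np.arctan2(r[1,1],r[0,1])).round(2),"zt",r[:,2].round(3),"F",np.round(s["wrist_force"],1),s["gripper_width"])
def to(x,y,z):
    s=arm.state(); r=R.from_quat(s["eef_rot"]).as_matrix()
    print("tool mm",(r.T@(np.array([x,y,z])-s["ee_pos"])*1000).round(1))
E
python3 - <<'E'
from h import *
look(["wrist"],"a"); st()
E
```

```text
wrist hub_top [(0.57, [0.5325, 0.0168, 0.1681])]
wrist notch [(0.68, [0.4837, -0.0248, 0.1353])]
wrist pin_top [(0.89, [0.4706, 0.0326, 0.1229])]
wrist jaw_a [(0.86, [0.571, 0.0408, 0.1617]), (0.71, [0.4943, 0.0301, 0.1604]), (0.65, [0.5455, -0.0291, 0.1651])]
3.85 [0.4949 0.0005 0.2633] yaw_y 21.02 zt [ 0.  0. -1.] F [-0.5 -0.2  0.1] 8.103418154676781e-05
```

View pics/a_wrist.png

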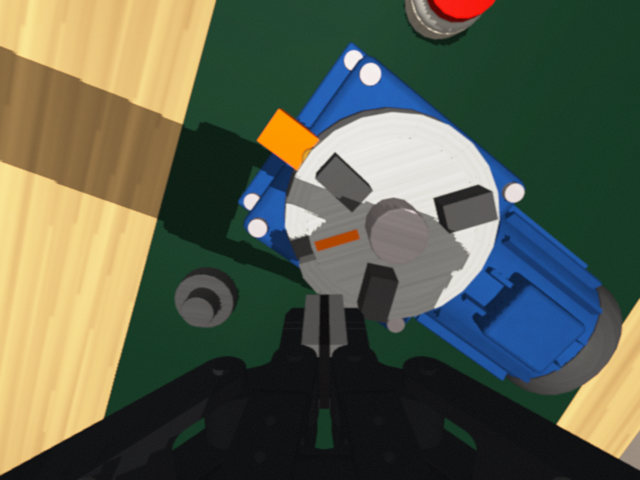

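The wrist view agrees: the notch is at about (303,247), the orange line at (337,240), and the pin just shows at (308,155) beside the block. I'll lower beside jaw b, aligned with it.

Request:
{"op": "jog_arm", "data": {
  "increments": [
    [6,-10,0,0,0,0,-1],
    [0,0,0,0,0,0.14,-1],
    [0,0,0,0,0,0.14,-1],
    [0,0,0,0,0,0.14,-1],
    [0,0,0,0,0,0.14,-1],
    [0,0,0,0,0,0.14,-1],
    [0,0,30,0,0,0,-1],
    [0,0,30,0,0,0,-1],
    [0,0,30,0,0,0,-1],
    [0,0,15,0,0,0,-1],
    [0,0,13,0,0,0,-1],
    [0,0,0,0,0,0,-1]
  ]
}}

```text
time_s: 5.05
ee_pos: [0.4818, 0.002, 0.1435]
eef_rot: [0.815, 0.58, -0.001, -0.001]
wrist_force: [-0.0, 0.6, 1.1]
gripper_width: 0.0003
grasp_force: 0.0
```

Request:
{"op": "jog_arm", "data": {
  "increments": [
    [5,0,0,0,0,0,-1],
    [5,0,0,0,0,0,-1],
    [2.4,-0.9,0,0,0,0.05,-1],
    [2.4,-0.9,0,0,0,0.05,-1],
    [2.4,-0.9,0,0,0,0.05,-1],
    [2.4,-0.9,0,0,0,0.05,-1],
    [0,0,0,0,0,0,-1]
  ]
}}

```text
time_s: 5.75
ee_pos: [0.4886, 0.021, 0.1467]
eef_rot: [0.869, 0.495, 0.001, 0.001]
wrist_force: [-1.0, -2.3, 3.3]
gripper_width: -0.0002
grasp_force: 1.4
```

Run:
```python
from h import *
st();look(["wrist","top"],"b"); st()
```

```text
5.75 [0.4886 0.021  0.1467] yaw_y -30.62 zt [ 0.002 -0.001 -1.   ] F [-1.  -2.3  3.3] -0.00020681843158075103
wrist hub_top [(0.9, [0.5341, 0.0174, 0.1668])]
wrist notch []
wrist pin_top [(0.9, [0.4717, 0.0267, 0.1244])]
wrist jaw_a [(0.95, [0.4985, 0.0356, 0.1561]), (0.86, [0.5759, 0.0358, 0.1611]), (0.69, [0.537, -0.0267, 0.1611])]
top hub_top [(0.64, [0.5293, 0.1855, 0.0016]), (0.48, [0.4226, -0.1482, -0.0009])]
top notch []
top pin_top [(0.79, [0.4697, 0.0313, 0.1231])]
top jaw_a []
6.25 [0.4875 0.0214 0.1451] yaw_y -30.65 zt [-0.     0.001 -1.   ] F [ 0.7 -0.1 -0.7] -0.00019315595771302965
```

View pics/b_wrist.png

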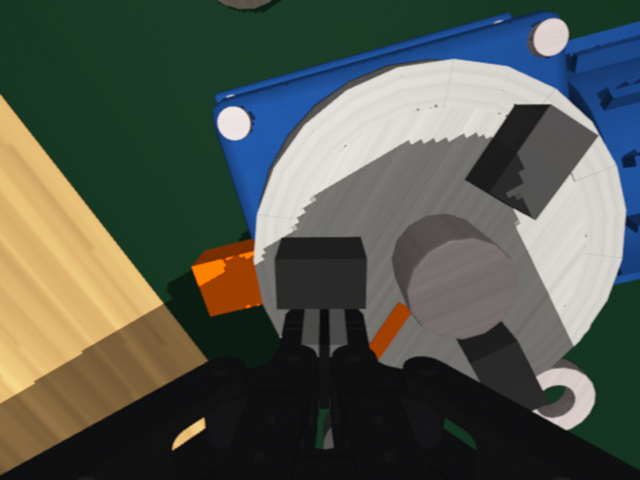

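The finger is flush behind jaw b, at (320,270), and the flange is turning with it. I'll continue the arc.

Request:
{"op": "jog_arm", "data": {
  "increments": [
    [2.56,-1.03,0,0,0,0.055,-1],
    [2.56,-1.03,0,0,0,0.055,-1],
    [2.56,-1.03,0,0,0,0.055,-1],
    [2.56,-1.03,0,0,0,0.055,-1],
    [2.56,-1.03,0,0,0,0.055,-1],
    [2.56,-1.03,0,0,0,0.055,-1],
    [2.56,-1.03,0,0,0,0.055,-1],
    [2.56,-1.03,0,0,0,0.055,-1],
    [2.56,-1.03,0,0,0,0.055,-1],
    [2.56,-1.03,0,0,0,0.055,-1],
    [2.56,-1.03,0,0,0,0.055,-1],
    [0,0,0,0,0,0,-1]
  ]
}}

```text
time_s: 7.45
ee_pos: [0.4993, 0.0483, 0.145]
eef_rot: [0.977, 0.214, -0.001, -0.0]
wrist_force: [-2.8, -0.3, 2.0]
gripper_width: 0.0002
grasp_force: 1.4
```

Run:
```python
from h import *
st();look(["wrist","scene"],"c"); st()
```

```text
7.45 [0.4993 0.0483 0.145 ] yaw_y -65.31 zt [-0.002 -0.    -1.   ] F [-2.8 -0.3  2. ] 0.000190333393815692
wrist hub_top [(0.64, [0.5357, 0.0167, 0.1672]), (0.46, [0.5804, 0.0128, 0.163])]
wrist notch []
wrist pin_top []
wrist jaw_a [(0.76, [0.5816, 0.0112, 0.1656]), (0.71, [0.5162, 0.052, 0.1602]), (0.68, [0.5135, -0.0222, 0.1619])]
scene hub_top [(0.95, [0.5343, 0.0135, 0.1718])]
scene notch [(0.87, [0.4686, 0.0247, 0.1377])]
scene pin_top [(0.79, [0.4738, 0.0396, 0.1207])]
scene jaw_a [(0.87, [0.512, -0.0199, 0.1685]), (0.77, [0.5179, 0.0586, 0.1622]), (0.75, [0.5814, 0.012, 0.1597])]
7.95 [0.4995 0.0484 0.145 ] yaw_y -65.31 zt [-0.001  0.    -1.   ] F [-3.3 -1.1  1.9] -8.37097692716706e-05
```

View pics/c_wrist.png

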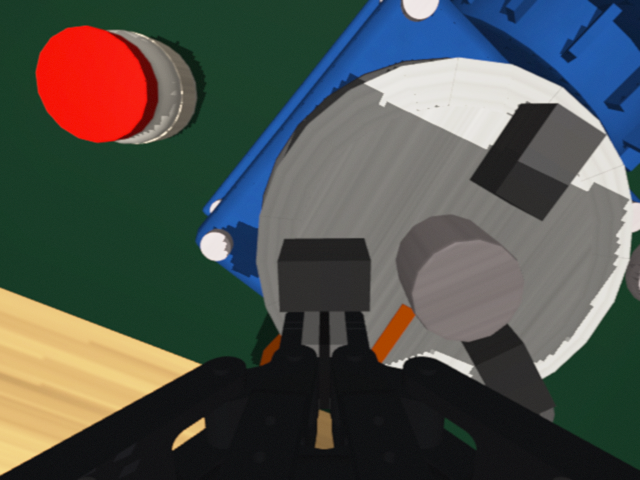

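Now I back off and hover where the wrist camera sees the pin block and the notch.

Request:
{"op": "jog_arm", "data": {
  "increments": [
    [-4,0,0,0,0,0,-1],
    [-4,0,0,0,0,0,-1],
    [0,0,-40,0,0,0,-1],
    [0,0,-40,0,0,0,-1],
    [0,0,-38,0,0,0,-1],
    [0,0,0,0,0,-0.137,-1],
    [0,0,0,0,0,-0.137,-1],
    [0,0,0,0,0,-0.137,-1],
    [0,0,0,0,0,-0.137,-1],
    [0,0,0,0,0,-0.137,-1],
    [0,0,0,0,0,-0.137,-1],
    [0,0,0,0,0,-0.137,-1],
    [0,0,0,0,0,-0.137,-1],
    [0,0,0,0,0,-0.137,-1],
    [0,0,0,0,0,-0.137,-1],
    [0,0,0,0,0,-0.137,-1],
    [-26,-8,0,0,0,0,-1],
    [-26,-9,0,0,0,0,-1],
    [0,0,0,0,0,0,-1],
    [0,0,0,0,0,0,-1]
  ]
}}

```text
time_s: 9.95
ee_pos: [0.4958, -0.01, 0.2635]
eef_rot: [0.567, 0.824, 0.001, 0.0]
wrist_force: [-0.2, 0.7, -0.2]
gripper_width: 0.0001
grasp_force: 0.0
```

Run:
```python
from h import *
st();look(["wrist","top","scene"],"d"); st()
c=arm.calibration("wrist"); np.savez("wd.npz",**{k:np.array(v) for k,v in c.items()})
c=arm.calibration("top"); np.savez("td.npz",**{k:np.array(v) for k,v in c.items()})
im=cv2.imread("pics/d_wrist.png"); 
cv2.imwrite("pics/d_crop.png",cv2.resize(im[90:290,220:480],None,fx=3,fy=3,interpolation=cv2.INTER_CUBIC))
```

```text
9.95 [ 0.4958 -0.01    0.2635] yaw_y 20.93 zt [ 0.001  0.    -1.   ] F [-0.2  0.7 -0.2] 0.00012851900904293316
wrist hub_top [(0.56, [0.538, 0.0191, 0.1639])]
wrist notch [(0.82, [0.4697, 0.0216, 0.1366])]
wrist pin_top [(0.88, [0.4709, 0.0325, 0.1237])]
wrist jaw_a [(0.95, [0.5807, 0.0129, 0.1623]), (0.87, [0.5152, 0.0544, 0.1611]), (0.61, [0.5131, -0.02, 0.1607])]
top hub_top []
top notch [(0.68, [0.4708, 0.0195, 0.1399])]
top pin_top [(0.92, [0.4709, 0.033, 0.1222])]
top jaw_a []
scene hub_top [(0.93, [0.5332, 0.0116, 0.1667])]
scene notch [(0.81, [0.4667, 0.0214, 0.1347])]
scene pin_top [(0.64, [0.4742, 0.0394, 0.1219])]
scene jaw_a [(0.8, [0.5109, -0.0211, 0.1685]), (0.79, [0.5214, 0.0591, 0.1643]), (0.59, [0.5819, 0.0107, 0.1602])]
10.7 [ 0.4955 -0.0097  0.2633] yaw_y 21.03 zt [ 0.  0. -1.] F [ 0.3 -0.1 -0.1] 0.0001752564656296597
```

View pics/d_crop.png

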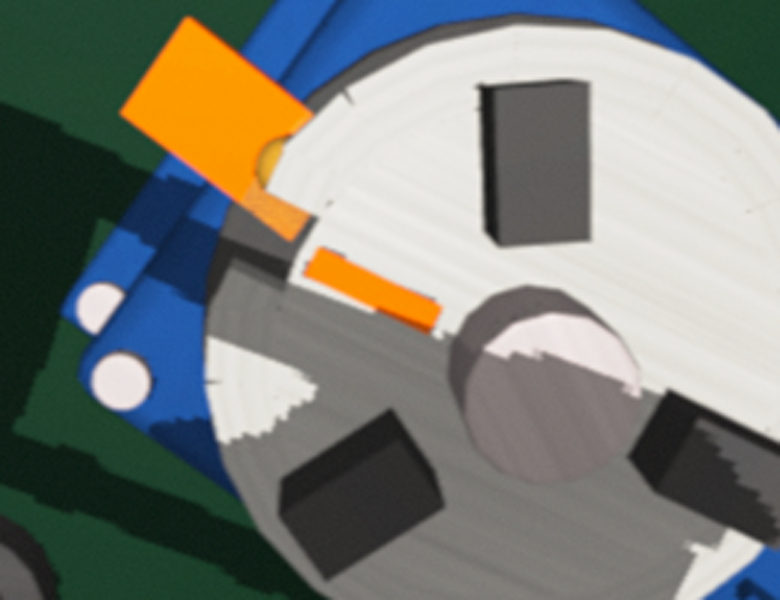

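The crop shows the notch, with inner corners at crop (315,215) and (288,288), still short of the pin edge at (272,163). The block's edges are clear, so I'll back-project these.

Run:
```python
import numpy as np
c=np.load("wd.npz"); ax=np.array([.537,.016])
def bp(u,v,z):
    u=u/3+220-.33; v=v/3+90-.33
    d=c["rotation"]@np.array([(u-c["cx"])/c["fx"],(v-c["cy"])/c["fy"],1]); e=c["eye"]
    return (e+d*(z-e[2])/d[2])[:2]
ang=lambda a,b:np.degrees(np.arctan2(*(b-a)[::-1]))%360
for z in (.112,.120): print("block",z,ang(bp(312,115,z),bp(190,17,z)),ang(bp(295,240,z),bp(120,112,z)),
   "ends",[bp(*p,z).round(4) for p in ((190,17),(120,112))])
z=.138
print("line",ang(bp(443,303,z),bp(318,247,z)),ang(bp(430,332,z),bp(303,275,z)),"mid outer",bp(310,261,z))
a,b=bp(315,215,z),bp(288,288,z);print("notch corners",a,b,np.linalg.norm(a-b),ang(ax,(a+b)/2),ang(a,b)-90)
print("hub",bp(552,398,.168))
e=(bp(190,17,.115)+bp(120,112,.115))/2
for x in (ax,bp(552,398,.168)): print("block end from axis",ang(x,e),"line",ang(x,bp(310,261,z)), "notch",ang(x,(a+b)/2))
```

```text
Traceback (most recent call last):
ValueError: matmul: Input operand 1 has a mismatch in its core dimension 0, with gufunc signature (n?,k),(k,m?)->(n?,m?) (size 3 is different from 4)
```

Run:
```python
import numpy as np
from scipy.spatial.transform import Rotation as R
c=np.load("wd.npz"); ax=np.array([.537,.016]); M=R.from_quat(c["rotation"]).as_matrix()
def bp(u,v,z):
    u=u/3+220-.33; v=v/3+90-.33
    d=M@np.array([(u-c["cx"])/c["fx"],(v-c["cy"])/c["fy"],1]); e=c["eye"]
    return (e+d*(z-e[2])/d[2])[:2]
ang=lambda a,b:(np.degrees(np.arctan2(*(b-a)[::-1]))%360).round(2)
for z in (.112,.120): print("block",z,ang(bp(312,115,z),bp(190,17,z)),ang(bp(295,240,z),bp(120,112,z)),
   "ends",[bp(*p,z).round(4) for p in ((190,17),(120,112))])
z=.138
print("line",ang(bp(443,303,z),bp(318,247,z)),ang(bp(430,332,z),bp(303,275,z)),"mid outer",bp(310,261,z))
a,b=bp(315,215,z),bp(288,288,z);print("notch corners",a,b,np.linalg.norm(a-b),ang(ax,(a+b)/2),ang(a,b)-90)
print("hub",bp(552,398,.168))
e=(bp(190,17,.115)+bp(120,112,.115))/2
for x in (ax,bp(552,398,.168)): print("block end from axis",ang(x,e),"line",ang(x,bp(310,261,z)), "notch",ang(x,(a+b)/2))
```

```text
block 0.112 163.17 164.87 ends [array([0.4387, 0.0584]), array([0.4306, 0.0333])]
block 0.12 163.17 164.87 ends [array([0.4394, 0.0585]), array([0.4316, 0.0341])]
line 176.96 176.75 mid outer [0.48173241 0.02108035]
notch corners [0.47920332 0.03062057] [0.47939265 0.0138996 ] 0.016722037285571364 173.81 180.64999999999998
hub [0.5343954  0.01748085]
block end from axis 163.59 line 174.75 notch 173.81
block end from axis 163.97 line 176.09 notch 175.04
```

Request:
{"op": "jog_arm", "data": {
  "increments": [
    [26,9,0,0,0,0,-1],
    [26,8,0,0,0,0,-1],
    [0,0,0,0,0,0.137,-1],
    [0,0,0,0,0,0.137,-1],
    [0,0,0,0,0,0.137,-1],
    [0,0,0,0,0,0.137,-1],
    [0,0,0,0,0,0.137,-1],
    [0,0,0,0,0,0.137,-1],
    [0,0,0,0,0,0.137,-1],
    [0,0,0,0,0,0.137,-1],
    [0,0,0,0,0,0.137,-1],
    [0,0,0,0,0,0.137,-1],
    [0,0,0,0,0,0.137,-1],
    [0,0,40,0,0,0,-1],
    [0,0,40,0,0,0,-1],
    [0,0,25,0,0,0,-1],
    [0,0,13,0,0,0,-1],
    [0,0,0,0,0,0,-1]
  ]
}}

```text
time_s: 12.5
ee_pos: [0.4912, 0.0448, 0.1434]
eef_rot: [0.977, 0.214, -0.002, -0.0]
wrist_force: [-0.6, -0.5, 0.3]
gripper_width: -0.0006
grasp_force: 0.0
```

Request:
{"op": "jog_arm", "data": {
  "increments": [
    [4,0,0,0,0,0,-1],
    [4,0,0,0,0,0,-1],
    [1.74,-0.72,0,0,0,0.0375,-1],
    [1.74,-0.72,0,0,0,0.0375,-1],
    [1.74,-0.72,0,0,0,0.0375,-1],
    [1.74,-0.72,0,0,0,0.0375,-1],
    [1.74,-0.72,0,0,0,0.0375,-1],
    [0,0,0,0,0,0,-1],
    [0,0,0,0,0,0,-1]
  ]
}}

```text
time_s: 13.4
ee_pos: [0.5075, 0.0546, 0.1466]
eef_rot: [0.993, 0.122, 0.001, 0.0]
wrist_force: [-3.5, -1.9, 3.1]
gripper_width: -0.0004
grasp_force: 1.9
```

```bash
python3 -c "
from h import *
st()"
```

```text
13.4 [0.5075 0.0546 0.1466] yaw_y -76.0 zt [ 0.001 -0.    -1.   ] F [-3.5 -1.9  3.1] -0.0003655650965727529
```

Request:
{"op": "jog_arm", "data": {
  "increments": [
    [-4,0,0,0,0,0,-1],
    [-4,0,0,0,0,0,-1],
    [0,0,-40,0,0,0,-1],
    [0,0,-40,0,0,0,-1],
    [0,0,-38,0,0,0,-1],
    [0,0,0,0,0,-0.14,-1],
    [0,0,0,0,0,-0.14,-1],
    [0,0,0,0,0,-0.14,-1],
    [0,0,0,0,0,-0.14,-1],
    [0,0,0,0,0,-0.14,-1],
    [0,0,0,0,0,-0.14,-1],
    [0,0,0,0,0,-0.14,-1],
    [0,0,0,0,0,-0.14,-1],
    [0,0,0,0,0,-0.14,-1],
    [0,0,0,0,0,-0.14,-1],
    [0,0,0,0,0,-0.14,-1],
    [0,0,0,0,0,-0.14,-1],
    [-30,-10,0,0,0,0,-1],
    [-30,-10,0,0,0,0,-1],
    [0,0,0,0,0,0,-1]
  ]
}}

```text
time_s: 15.4
ee_pos: [0.5013, -0.0129, 0.2633]
eef_rot: [0.573, 0.819, -0.0, 0.001]
wrist_force: [0.3, 1.5, 0.6]
gripper_width: -0.0002
grasp_force: 0.0
```

Run:
```python
from h import *
st();look(["wrist","top"],"e"); st()
c=arm.calibration("wrist"); np.savez("we.npz",**{k:np.array(v) for k,v in c.items()})
im=cv2.imread("pics/e_wrist.png"); 
cv2.imwrite("pics/e_crop.png",cv2.resize(im[90:290,220:480],None,fx=3,fy=3,interpolation=cv2.INTER_CUBIC))
```

```text
15.4 [ 0.5013 -0.0129  0.2633] yaw_y 20.05 zt [ 0.001 -0.001 -1.   ] F [0.3 1.5 0.6] -0.00018948998273278828
wrist hub_top [(0.82, [0.5367, 0.017, 0.167])]
wrist notch [(0.95, [0.4731, 0.0335, 0.1371])]
wrist pin_top [(0.73, [0.4712, 0.0301, 0.1211])]
wrist jaw_a [(0.98, [0.5047, -0.0123, 0.1645]), (0.87, [0.5782, 0.0008, 0.1639]), (0.73, [0.526, 0.0572, 0.1578])]
top hub_top []
top notch [(0.56, [0.4775, 0.0331, 0.1404])]
top pin_top [(0.6, [0.4707, 0.0289, 0.1253])]
top jaw_a [(0.74, [0.5246, 0.0587, 0.1642])]
15.9 [ 0.5011 -0.0099  0.2633] yaw_y 20.25 zt [ 0.  0. -1.] F [-0.4  0.3  0.6] 0.00022571212850013069
```

View pics/e_crop.png

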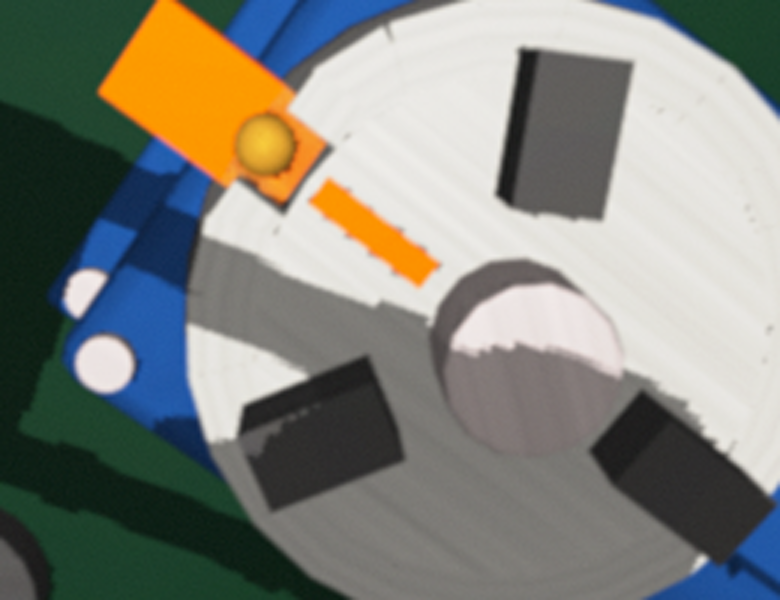

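The notch, with inner corners at crop (330,148) and (283,212), now shows the whole pin at (265,145). I'll check the residual numerically.

Run:
```python
import numpy as np
from scipy.spatial.transform import Rotation as R
c=np.load("we.npz"); ax=np.array([.5365,.0165]); M=R.from_quat(c["rotation"]).as_matrix()
def bp(u,v,z):
    u=u/3+220-.33; v=v/3+90-.33
    d=M@np.array([(u-c["cx"])/c["fx"],(v-c["cy"])/c["fy"],1]); e=c["eye"]
    return (e+d*(z-e[2])/d[2])[:2]
ang=lambda a,b:(np.degrees(np.arctan2(*(b-a)[::-1]))%360).round(2)
z=.138; P=bp(265,145,.119); h=bp(540,370,.168)
print("hub",h,"pin",P,ang(ax,P),ang(h,P),np.linalg.norm(P-ax))
print("line",ang(bp(440,267,z),bp(330,180,z)),ang(bp(422,285,z),bp(310,200,z)),"line mid from axis",ang(ax,bp(320,190,z)))
a,b,o1,o2=[bp(*p,z) for p in((330,148),(283,212),(295,95),(232,180))]
print("corners",a,b,ang(ax,(a+b)/2),"rim",o1,o2,ang(ax,(o1+o2)/2),ang(a,o1),ang(b,o2))
print("block",ang(bp(290,92,.112),bp(165,0,.112)),ang(bp(225,185,.112),bp(98,92,.112)))
s=P-(a+b)/2; n=(b-a)/np.linalg.norm(b-a); print("lateral pin offset toward b (mm)",s@n*1000)
from h import to,st
st(); to(*ax,.185)
```

```text
hub [0.53583362 0.02112239] pin [0.47025578 0.03909183] 161.17 164.68 0.06999062013198068
line 162.49 163.4 line mid from axis 159.56
corners [0.4834213  0.04474432] [0.47870928 0.02883705] 159.9 rim [0.47287481 0.0522614 ] [0.46634043 0.03139833] 159.26 144.52 168.3
block 164.83 164.08
lateral pin offset toward b (mm) 0.8637249095518936
15.9 [ 0.5011 -0.0099  0.2633] yaw_y 20.25 zt [ 0.  0. -1.] F [-0.4  0.3  0.6] 0.00022571212850013069
tool mm [12.5 42.4 78.3]
```

The lateral residual is about 1 mm, within the pin's guidance. Now I'll press on the hub.

Request:
{"op": "jog_arm", "data": {
  "increments": [
    [6,21,0,0,0,0,-1],
    [6.5,21.4,0,0,0,0,-1],
    [0,0,30,0,0,0,-1],
    [0,0,30,0,0,0,-1],
    [0,0,18,0,0,0,-1],
    [0,0,5,0,0,0,-1],
    [0,0,5,0,0,0,-1],
    [0,0,4,0,0,0,-1],
    [0,0,2,0,0,0,-1],
    [0,0,2,0,0,0,-1],
    [0,0,1,0,0,0,-1],
    [0,0,0,0,0,0,-1]
  ]
}}

```text
time_s: 17.1
ee_pos: [0.5373, 0.0159, 0.1677]
eef_rot: [0.572, 0.82, 0.001, 0.001]
wrist_force: [-0.5, 0.5, 5.1]
gripper_width: 0.0002
grasp_force: 2.3
```

```bash
python3 -c "
from h import *
st()"
```

```text
17.1 [0.5373 0.0159 0.1677] yaw_y 20.19 zt [ 0.002 -0.    -1.   ] F [-0.5  0.5  5.1] 0.00016475183653344056
```

Request:
{"op": "jog_arm", "data": {
  "increments": [
    [0,0,1.5,0,0,0,-1],
    [0,0,1.5,0,0,0,-1],
    [0,0,1,0,0,0,-1],
    [0,0,1,0,0,0,-1],
    [0,0,0,0,0,0,-1]
  ]
}}

```text
time_s: 17.6
ee_pos: [0.5373, 0.0159, 0.1627]
eef_rot: [0.572, 0.82, 0.001, 0.001]
wrist_force: [-0.9, -0.0, 5.4]
gripper_width: -0.0002
grasp_force: 2.7
```

Request:
{"op": "jog_arm", "data": {
  "increments": [
    [0,0,1.5,0,0,0,-1],
    [0,0,1.5,0,0,0,-1],
    [0,0,0,0,0,0,-1]
  ]
}}

```text
time_s: 17.9
ee_pos: [0.5373, 0.0159, 0.1596]
eef_rot: [0.572, 0.82, 0.001, 0.001]
wrist_force: [-1.1, -0.2, 5.1]
gripper_width: -0.0003
grasp_force: 2.6
```

It is sinking smoothly onto the pin.

Request:
{"op": "jog_arm", "data": {
  "increments": [
    [0,0,1.5,0,0,0,-1],
    [0,0,1.5,0,0,0,-1],
    [0,0,1,0,0,0,-1],
    [0,0,1,0,0,0,-1],
    [0,0,0,0,0,0,-1],
    [0,0,0,0,0,0,-1]
  ]
}}

```text
time_s: 18.5
ee_pos: [0.5375, 0.0159, 0.1559]
eef_rot: [0.572, 0.82, 0.001, 0.001]
wrist_force: [-3.7, 0.5, 11.4]
gripper_width: 0.0001
grasp_force: 5.7
```

Request:
{"op": "jog_arm", "data": {
  "increments": [
    [0,0,1.5,0,0,0,-1],
    [0,0,1.5,0,0,0,-1],
    [0,0,1,0,0,0,-1],
    [0,0,0,0,0,0,-1],
    [0,0,0,0,0,0,-1],
    [0,0,0,0,0,0,-1]
  ]
}}

```text
time_s: 19.1
ee_pos: [0.5379, 0.0159, 0.1556]
eef_rot: [0.572, 0.82, 0.001, 0.001]
wrist_force: [-12.5, 0.2, 29.2]
gripper_width: -0.0003
grasp_force: 14.8
```

Request:
{"op": "jog_arm", "data": {
  "increments": [
    [0,0,-10,0,0,0,-1],
    [0,0,-20,0,0,0,-1],
    [0,0,-40,0,0,0,-1],
    [0,0,-40,0,0,0,-1],
    [-20,-40,0,0,0,0,-1],
    [-20,-40,0,0,0,0,-1],
    [0,0,0,0,0,0,-1],
    [0,0,0,0,0,0,-1],
    [0,0,0,0,0,0,-1]
  ]
}}

```text
time_s: 20.0
ee_pos: [0.4758, -0.0489, 0.2593]
eef_rot: [0.572, 0.82, 0.0, 0.0]
wrist_force: [0.9, 0.2, -0.5]
gripper_width: -0.0001
grasp_force: 0.0
```

Run:
```python
from h import *
st();look(["wrist","top","scene"],"f")
```

```text
20.0 [ 0.4758 -0.0489  0.2593] yaw_y 20.19 zt [ 0.001  0.    -1.   ] F [ 0.9  0.2 -0.5] -0.00012239620292657855
wrist hub_top [(0.94, [0.5361, 0.0169, 0.1565]), (0.48, [0.5275, 0.0585, 0.1467])]
wrist notch [(0.85, [0.4723, 0.0373, 0.1251])]
wrist pin_top [(0.74, [0.4684, 0.0329, 0.1232])]
wrist jaw_a [(0.93, [0.5831, 0.0045, 0.1513]), (0.76, [0.526, 0.0596, 0.1464]), (0.72, [0.506, -0.0113, 0.1517])]
top hub_top [(0.84, [0.5395, 0.0179, 0.156])]
top notch [(0.77, [0.4783, 0.0373, 0.1296])]
top pin_top [(0.63, [0.4726, 0.0302, 0.1248])]
top jaw_a [(0.97, [0.579, 0.006, 0.1495]), (0.68, [0.5244, 0.0595, 0.1531]), (0.27, [0.4714, 0.0269, 0.1242])]
scene hub_top [(0.6, [0.5355, 0.0125, 0.1559])]
scene notch [(0.61, [0.4682, 0.0372, 0.1257])]
scene pin_top [(0.66, [0.47, 0.0388, 0.1231]), (0.4, [0.575, -0.1952, -0.0014])]
scene jaw_a [(0.92, [0.5793, 0.0008, 0.1493]), (0.88, [0.5039, -0.0139, 0.1524]), (0.63, [0.5283, 0.0617, 0.1502]), (0.16, [0.5752, -0.195, 0.0013])]
```

View pics/f_wrist.png

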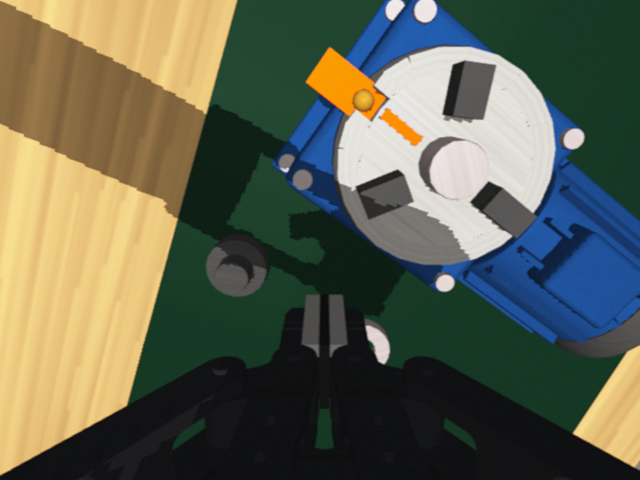

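The flange is home: the pin at (363,100) sits inside the notch, the hub top reads about 0.156 m, and the hand is clear.

```bash
python3 -c "
from station import arm
print(arm.close_job())"
```

```text
the job is handed in; nothing more can be done
None
```

I turned the flange's notch over the brass pin and pressed the flange fully home: the hub top is about 12 mm lower, at 0.156 m. The hand is clear, I never touched the bearing, jar or pinion, and the job is handed in (no verdict was returned).

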